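# Raise the stage guard window to the marker

### The job

Gently push the clear guard window in front of the microscope stage up from beneath its lip until the lip is level with the pointer of the marker collar on the post, then take the hand away and leave the window standing there. Only push the lip upwards from below: do not pinch it, press on its top or touch the pane, and if you go past the pointer there is no correcting it. Leave the bottle, the objective and the dish where they are.

Things in the scene. Friction and masses are not known exactly. Their poses are not given: they have to be found in the camera images.
- frame: Fixed guard frame. Origin on the bench under mid-window, in the pane's plane; x points through the window away from the robot, y left along it, z up; turned up to 0.35 rad. Black posts 24 x 24 mm at y +-140 mm, 452 mm high, a cross bar on top. Grey base plate 12 mm thick, x -65 to 235, y +-160 mm. Stage plate behind the pane from x 50 mm, top 62 mm high. The space under the lip is free.
- sash (a joint): Height of the window above its lowest position, m, 0 to 0.200; grows as it rises straight up. Counterweighted: it stays wherever it is left; about 1 to 5 N moves it. At 0 the underside of the lip is 75 mm above the bench.
- lip (a point): Middle of the front face of the lip; moves with it. A flat aluminium ledge along the window's foot, 200 mm long (frame y), 10 mm thick, reaching 42 mm from the pane's middle to the robot; its lower front edge is 5 mm below this point. Its top is covered by a 3 mm black rubber strip, from 3 mm behind the front edge; above is the clear pane, 5 mm thick, 150 mm high. Axes: frame's.
- mark (a point): Tip of the marker's pointer, mid-height of its 4 mm steel blade. The marker is a steel collar 36 x 36 x 16 mm around the left (+y) post (thumb screw outside, to 40 mm), its height varying; the pointer is in front of the post and its tip points sideways at the end of the lip, about 6 mm from it. The window is right when the middle of the lip's front face is at this height. Axes as the frame's.
- bottle_mid (a point): Centre of a glass bottle, 64 mm across, 150 mm high, standing to the left of the frame. Leave alone.
- objective_mid (a point): Centre of a steel microscope objective, 34 mm across, 52 mm high, standing nose up to the right of the frame. Leave alone.
- dish_mid (a point): Centre of a clear dish, 60 mm across, 14 mm high, lying on the stage plate behind the window. Leave alone.

How it is judged:
At the end, for the whole second after the job is handed in: The middle of the lip's front face is within 8 mm of the height of the pointer tip, the window is at rest, and the bottle, objective and dish are within 20 mm of where they stood (z of lip in the frame of mark between -0.008 and 0.008 m and velocity of joint sash between -0.01 and 0.01 m/s and distance of each of bottle_mid, objective_mid, dish_mid from where it was at the start of the episode below 0.02 m); the robot touches nothing.
It fails at once if the pane or the top of the lip is touched (pinching the lip, pressing it down, handling the pane), over 1 N (contact force between any of the fingers, the arm and sash_c1 above 1 N or contact force between any of the fingers, the arm and sash_c2 above 1 N or contact force between any of the fingers, the arm and sash_c3 above 1 N).
It fails at once if the window is pushed past the pointer by more than 8 mm (z of lip in the frame of mark above 0.008 m).
It fails at once if the window is thrown up or dropped, faster than 0.3 m/s (velocity of joint sash above 0.3 m/s or velocity of joint sash below -0.3 m/s).
It fails at once if the bottle, objective or dish is moved or lifted by more than 20 mm (distance of any of bottle_mid, objective_mid, dish_mid from where it was at the start of the episode above 0.02 m).
It also fails if it takes over 40 s, if anything falls off the work surface, if the arm or the gripper's body presses on something with over 40 N, if the wrist force passes 120 N, or if a joint passes its speed limit or range.

### The arm

A 6-joint arm with a two-finger parallel gripper is mounted at the origin on the work surface. World frame = base frame: x ahead of the robot, y to its left, z up, the work surface at z = 0. Lengths are in m, angles in rad, forces in N, time in s.
With the tool pointing down it reaches from about 0.35 to 0.775 m from the base axis. Payload 7.3 kg.
Tool frame: the origin (TCP) lies at the very end of the fingers, on their centre line; the grasp point (between the pads) lies 19 mm behind it (robot.tcp_to_grasp is the distance from the TCP to the grasp point, in m); z points along the fingers, y is the direction in which the jaws open and shut (so a half turn about z gives the same grasp; the last joint's range is limited). The gripper opens to 92 mm and grips with 3 to 60 N. Pads are 19 mm wide; open, the fingers measure 130 mm over their backs; the gripper's body (75 mm by 190 mm) begins 47 mm behind the grasp point.
Start: joints at [-1.439, 0.342, 1.524, -0, 1.275, -0.146], TCP at [0.144, -0.505, 0.227] pointing down, gripper open.
Joint ranges: [-2.53, 2.53], [-0.77, 2.02], [0.04, 2.7], [-1, 4.14], [0.28, 2.66], [-3.11, 3.11]. Speed limits (rad/s): [2.57, 2.57, 3.14, 3.14, 3.14, 3.14].

### API

Orientations are given as [roll, pitch, yaw] about the fixed x, y, z axes, in that order (R = Rz(yaw) Ry(pitch) Rx(roll)).
In Python, from cell import robot gives the robot as it stands.
- The arm moves only by the tool arm_command, never from a script. Its argument "motion" is a list that holds one entry, the list of rows, each a list of 7 numbers: the turn, a rotation vector about the tool's x, y, z in units of 90 degrees (1.0 is 90 degrees), then the shift along the tool's x, y, z in units of 30 cm (1.0 is 30 cm), then the opening, from -1 (shut) to 1 (fully open). In form: [[[wx, wy, wz, tx, ty, tz, grip], ...]]. A call has 1 to 8 rows; each row is the pose to reach, as a shift and turn from the pose commanded when the call began, along the tool's axes at that moment; what a row does not reach only later rows make up. A row lasts 1/10 s, in which the tool goes at most 50 mm and 8.59 degrees, less where a joint would pass 70% of its speed; a pose out of reach is approached as far as the arm can. A call with a number of a shift or a turn outside -1 to 1 is refused whole. A call with a gripper value outside its range is refused whole. The fingers move at their own pace and stop on an object; "grip_force" is the grip in N (left out, the last holds). Time passes only in rows, so rows that repeat a pose let the fingers close. It gives the time, the measured TCP pose, the force and the opening at its end, in the units of the state.
- robot.observe(): the state, without advancing time (a new reading comes with each control period).
- robot.read_camera(name): name is "scene" or "top"; returns a dict with "image" (384x512x3 uint8, red, green, blue), "z_map" (384x512 float32, m along the optical axis (not along the pixel's ray), 0 where there is no reading), "fov_y" (degrees; the focal length in pixels is half the picture's height over the tangent of half this angle, whatever the lens; pixels are square), "cx", "cy" (the principal point, pixels), "cam_to_world" (4x4, takes a point from camera to world coordinates). Camera axes: x right, y down, z forward; pixel columns grow to the right and rows downward; lengths in m; the calibration is good to about 2 mm. A picture is of the moment at which its call begins.
- robot.hand_in(): hands the job in, once; it reports no verdict.
The state is a dict: "time": time; "qpos": joint angles; "qvel": joint speeds; "joint_efforts": joint torques, N m; "tool_pos": TCP position; "tool_rot": TCP orientation; "contact_force": force on the tool from outside, world axes, zero at the start; "torque": the same for the moment, N m; "opening": finger opening in m.
Only numpy, scipy, OpenCV 4.12 (cv2) and the standard library are available. Lean on these libraries where they do the work, as an engineer would, in place of code of your own. Each camera call takes 0.05 s, during which the arm holds its last target.

## Working session

There is one attempt and no reset: what is moved stays moved. The work goes in short steps, Python scripts to look and compute and a tool call to move; the robot and the scene stay as the last step left them, time stands still between calls to the robot, and variables do not carry over. Pictures are saved under pics/ and viewed, and the job is handed in when it is done.

Besides the shell and the picture viewer there is one more tool, called after "Emit:" as name([rows], argument=value, ...), one row to a line, values as JSON. arm_command: Moves the arm, as the interface text tells. Its arguments: {"type":"object","properties":{"motion":{"type":"array"},"grip_force":{"type":"number"}},"required":["motion"]}

```bash
ls; mkdir -p pics
cat > h.py <<'E'
import numpy as np, cv2, pickle
from cell import robot
def snap(n,tag):
    d=robot.read_camera(n); pickle.dump(d,open(f'{tag}.pkl','wb')); cv2.imwrite(f'pics/{tag}.png',cv2.cvtColor(d['image'],cv2.COLOR_RGB2BGR)); return d
def load(tag): return pickle.load(open(f'{tag}.pkl','rb'))
def foc(d): return d['image'].shape[0]/2/np.tan(np.radians(d['fov_y'])/2)
def pt(d,u,v,z=None):
    f=foc(d); z=d['z_map'][int(v),int(u)] if z is None else z
    return (d['cam_to_world']@[(u-d['cx'])/f*z,(v-d['cy'])/f*z,z,1])[:3]
def proj(d,p):
    c=np.linalg.inv(d['cam_to_world'])@[*p,1]; f=foc(d); return c[0]/c[2]*f+d['cx'],c[1]/c[2]*f+d['cy']
def crop(d,x0,y0,x1,y1,s,name):
    im=cv2.cvtColor(d['image'],cv2.COLOR_RGB2BGR)[y0:y1,x0:x1]
    cv2.imwrite(f'pics/{name}.png',cv2.resize(im,None,fx=s,fy=s,interpolation=cv2.INTER_CUBIC))
E
python3 - <<'E'
from h import *
for n in('scene','top'):
    d=snap(n,n+'0'); print(d['cam_to_world'].round(3),d['fov_y'],d['cx'],d['cy'])
print(robot.observe())
E
```

```text
pics
[[ 0.841  0.414 -0.348  1.033]
 [ 0.541 -0.64   0.546 -0.495]
 [ 0.004 -0.647 -0.762  0.944]
 [ 0.     0.     0.     1.   ]] 43.55488049579302 262.39642522847 193.36983091628747
[[-0.022 -0.993  0.113  0.556]
 [-1.     0.022 -0.008  0.069]
 [ 0.006 -0.114 -0.994  1.175]
 [ 0.     0.     0.     1.   ]] 46.1106633703327 258.5117414796675 189.6648311810671
{'time': 0.1, 'qpos': array([-1.43902514e+00,  3.42649446e-01,  1.52486752e+00, -4.94547957e-06,
        1.27538744e+00, -1.46003838e-01]), 'qvel': array([ 0.0006909 , -0.00094136, -0.00186858,  0.00065705,  0.00222149,
       -0.00091924]), 'joint_efforts': array([ 1.91283238e-03, -4.32003129e+01, -2.44695336e+01,  7.19360914e-02,
        5.25762385e-02, -4.95240772e-05]), 'tool_pos': array([ 0.14393733, -0.50453543,  0.22613516]), 'tool_rot': array([-3.14029417e+00, -1.86162634e-04,  2.77776345e-01]), 'contact_force': array([ 0.40173314, -0.19401235,  0.46177313]), 'torque': array([-0.00236537,  0.03623165, -0.00455168]), 'opening': 0.09175954775862086}
```

View pics/scene0.png

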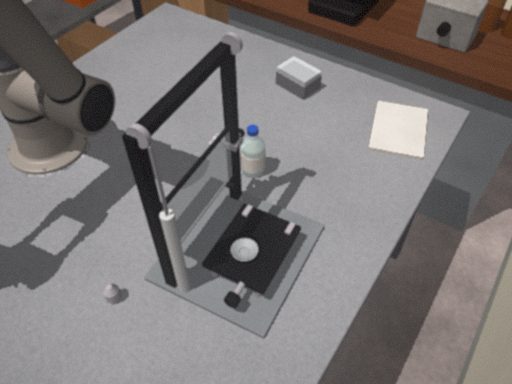

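View pics/top0.png

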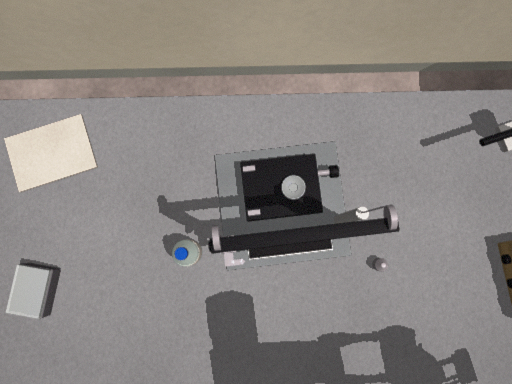

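The scene view looks from behind. The frame stands at about (190,170), with the collar on its far post near (235,140) and the bottle at (253,150). In the top view the lip strip runs from about (225,258) to (332,250). I'll zoom in on both.

Run:
```python
from h import *
d=load('scene0'); crop(d,130,100,270,220,5.5,'s_c')
d=load('top0'); crop(d,195,195,345,285,5.3,'t_c'); crop(d,200,130,360,280,4,'t_b')
```

```text
(no output)
```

View pics/s_c.png

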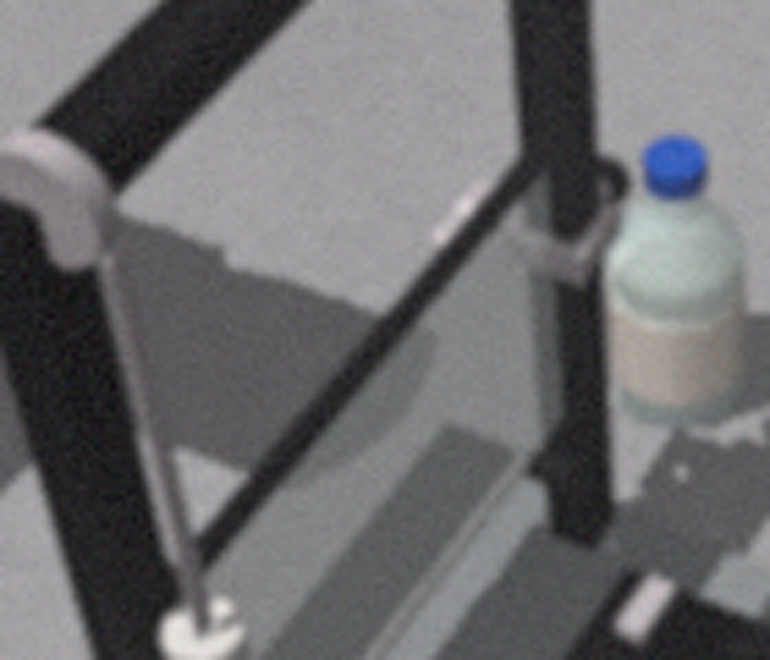

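View pics/t_c.png

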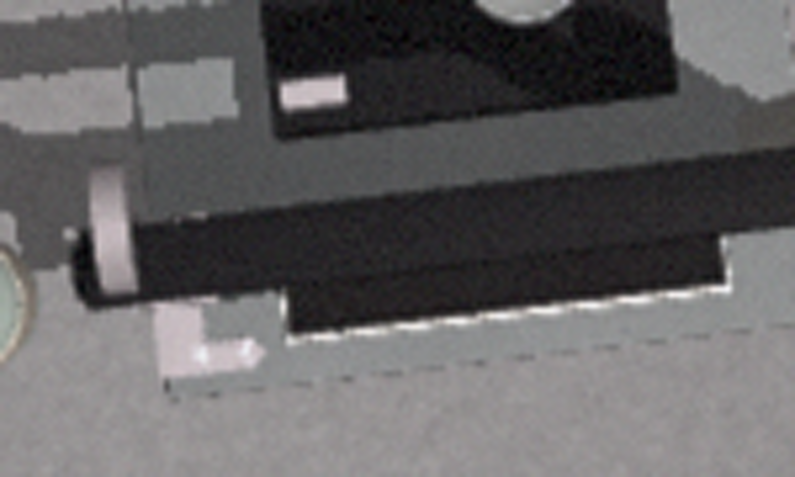

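View pics/t_b.png

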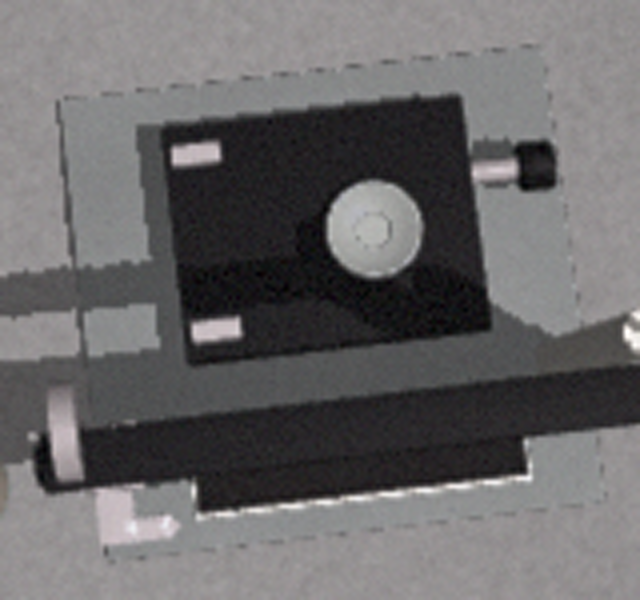

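```bash
cat >> h.py <<'E'
def rayz(d,u,v,h):
    a=pt(d,u,v,0.);b=pt(d,u,v,1.); t=(h-a[2])/(b[2]-a[2]); return a+t*(b-a)
E
python3 - <<'E'
from h import *
from scipy.optimize import least_squares
d=load('top0')
px=[(215,155),(335.2,141.2),(226.2,269.5),(351.5,255.8)]
loc=np.array([(.235,.16),(.235,-.16),(-.065,.16),(-.065,-.16)])
W=np.array([rayz(d,*p,.012)[:2] for p in px]); print(W.round(4))
def T(q,l): c,s=np.cos(q[2]),np.sin(q[2]); return np.array([[c,-s],[s,c]])@l+q[:2]
r=least_squares(lambda q:np.concatenate([T(q,l)-w for l,w in zip(loc,W)]),[.5,0,0]); q=r.x; print(q,np.abs(r.fun).max())
np.save('q.npy',q)
def inv(p): c,s=np.cos(q[2]),np.sin(q[2]); e=p[:2]-q[:2]; return np.r_[c*e[0]+s*e[1],-s*e[0]+c*e[1],p[2]].round(4)
print('depth samples')
z=d['z_map']
for n,(u,v) in dict(plate=(230,160),plate2=(345,250)).items(): print(n,inv(pt(d,u,v)))
# region points in frame coords
vs,us=np.mgrid[235:272,215:345]
P=np.array([inv(pt(d,u,v)) for u,v in zip(us.ravel(),vs.ravel())])
m=(P[:,0]>-.06)&(P[:,0]<-.012)&(P[:,2]>.04)&(P[:,2]<.4)
lip=m&(abs(P[:,1])<.095); print('lip',lip.sum(),np.median(P[lip],0),P[lip,2].std(),P[lip].min(0),P[lip].max(0))
mk=m&(P[:,1]>.1)
for (u,v),p in zip(zip(us.ravel()[mk],vs.ravel()[mk]),P[mk]): print(u,v,p)
E
```

```text
[[ 0.7821  0.1709]
 [ 0.8122 -0.1452]
 [ 0.486   0.1459]
 [ 0.5133 -0.1744]]
[ 0.56375423 -0.00838477  0.090361  ] 0.0014465583669566184
depth samples
plate [0.2158 0.1213 0.0133]
plate2 [-0.0489 -0.1465  0.011 ]
lip 855 [-0.0284  0.0002  0.1057] 0.002243159154032947 [-0.0412 -0.0947  0.0976] [-0.0158  0.0947  0.1112]
230 251 [-0.0154  0.1346  0.2073]
231 251 [-0.0156  0.1327  0.2052]
232 251 [-0.0159  0.1306  0.2049]
233 251 [-0.0161  0.1283  0.2083]
234 251 [-0.0163  0.1262  0.2071]
235 251 [-0.0166  0.1241  0.2062]
221 252 [-0.0153  0.1538  0.2076]
222 252 [-0.0156  0.1518  0.206 ]
223 252 [-0.0158  0.1497  0.2062]
224 252 [-0.016   0.1476  0.2059]
225 252 [-0.0163  0.1456  0.2054]
226 252 [-0.0165  0.1433  0.2074]
227 252 [-0.0168  0.1413  0.2054]
228 252 [-0.017   0.1392  0.2057]
229 252 [-0.0173  0.1372  0.2031]
230 252 [-0.0175  0.1352  0.2017]
231 252 [-0.0178  0.1331  0.2007]
232 252 [-0.018   0.1309  0.2035]
220 253 [-0.0172  0.1562  0.2066]
221 253 [-0.0174  0.1542  0.2061]
224 253 [-0.0182  0.1483  0.1998]
225 253 [-0.0185  0.1462  0.1987]
226 253 [-0.0187  0.1441  0.1994
[... 5285 characters left out ...]
425  0.14    0.2016]
230 264 [-0.0428  0.138   0.199 ]
231 264 [-0.043   0.1358  0.2012]
232 264 [-0.0434  0.1338  0.1981]
233 264 [-0.0435  0.1315  0.2013]
234 264 [-0.0437  0.1294  0.2021]
235 264 [-0.044   0.1274  0.2001]
236 264 [-0.0443  0.1253  0.1982]
237 264 [-0.0444  0.1231  0.2014]
238 264 [-0.0446  0.1209  0.2018]
239 264 [-0.0449  0.1188  0.2026]
240 264 [-0.0451  0.1167  0.2025]
241 264 [-0.0453  0.1146  0.2026]
225 265 [-0.0437  0.1488  0.2003]
226 265 [-0.044   0.1467  0.1995]
227 265 [-0.0442  0.1445  0.2003]
228 265 [-0.0444  0.1424  0.2008]
229 265 [-0.0445  0.1401  0.2029]
230 265 [-0.0449  0.1382  0.2006]
231 265 [-0.0451  0.1361  0.2004]
232 265 [-0.0454  0.134   0.2002]
```

Emit:
arm_command([
  [[0,0,0,0.12,-0.08,-0.05,-1],[0,0,0,0.25,-0.16,-0.1,-1],[0,0,0,0.38,-0.24,-0.16,-1],[0,0,0,0.5,-0.32,-0.22,-1],[0,0,0,0.62,-0.4,-0.28,-1],[0,0,0,0.74,-0.48,-0.34,-1],[0,0,0,0.85,-0.55,-0.4,-1],[0,0,0,0.92,-0.6,-0.4,-1]],
])

```text
time: 0.9
tool_pos: [0.3619, -0.2546, 0.3489]
tool_rot: [3.138, -0.002, 0.28]
contact_force: [0.1, 0.2, 0.0]
opening: 0.0324
```

```bash
cat > st.py <<'E'
from h import *
import json,os
o=robot.observe()
for k in('time','qpos','tool_pos','tool_rot','contact_force','opening'): print(k,np.round(o[k],4).tolist())
L=json.load(open('log.json')) if os.path.exists('log.json') else []
L.append([o['qpos'].tolist(),o['tool_pos'].tolist(),o['tool_rot'].tolist()]); json.dump(L,open('log.json','w'))
E
python3 st.py
```

```text
time 0.9
qpos [-0.7869, 0.112, 1.4916, 0.0005, 1.5338, 0.5043]
tool_pos [0.3619, -0.2546, 0.3489]
tool_rot [3.1381, -0.0025, 0.2795]
contact_force [0.081, 0.1814, 0.0325]
opening 0.0324
```

Emit:
arm_command([
  [[0.09,0,0,0,0,0,-1],[0.18,0,0,0,0,0,-1],[0.27,0,0,0,0,0,-1],[0.36,0,0,0,0,0,-1]],
])

```text
time: 1.3
tool_pos: [0.3602, -0.2562, 0.3471]
tool_rot: [-2.571, -0.001, 0.278]
contact_force: [0.9, 0.9, -0.1]
opening: 0.0019
```

```bash
python3 st.py
```

```text
time 1.3
qpos [-0.9332, 0.4173, 1.2178, 0.2147, 2.0375, 0.4037]
tool_pos [0.3602, -0.2562, 0.3471]
tool_rot [-2.5715, -0.0007, 0.2783]
contact_force [0.8927, 0.8721, -0.0644]
opening 0.0019
```

```bash
cat > kin.py <<'E'
import numpy as np, json
from scipy.spatial.transform import Rotation as R
from scipy.optimize import least_squares
Q0=([-1.43902514e+00,3.42649446e-01,1.52486752e+00,0,1.27538744e+00,-.146003838],[ 0.14393733, -0.50453543,  0.22613516],[-3.14029417,-1.86e-4,.277776])
def rot(q,s4=1,s6=1):
    return R.from_euler('z',q[0])*R.from_euler('y',q[1]+q[2])*R.from_euler('z',s4*q[3])*R.from_euler('y',q[4])*R.from_euler('z',s6*q[5])
def pos(q,p,s4=1):
    d1,L1,L2,L6,b,e=p
    a=R.from_euler('z',q[0]);A=a*R.from_euler('y',q[1]);B=a*R.from_euler('y',q[1]+q[2]);C=B*R.from_euler('z',s4*q[3])*R.from_euler('y',q[4])
    return a.apply([0,b,d1])+A.apply([0,0,L1])+B.apply([e,0,L2])+C.apply([0,0,L6])
def data(): return [Q0]+json.load(open('log.json'))
if __name__=='__main__':
    D=data()
    for s4 in(1,-1):
      for s6 in (1,-1):
        print(s4,s6,[(rot(q,s4,s6).inv()*R.from_euler('xyz',r)).as_rotvec().round(3).tolist() for q,_,r in D])
      f=least_squares(lambda p:np.concatenate([pos(q,p,s4)-t for q,t,_ in D]+[.001*(p-[.2,.4,.4,.2,0,0])]),[.2,.4,.4,.2,0,0]); print(s4,f.x.round(4),np.abs(f.fun).max())
E
python3 kin.py
```

```text
1 1 [[0.0, -0.0, 1.571], [-0.0, 0.0, 1.571], [-0.0, 0.0, 1.571]]
1 -1 [[0.0, -0.0, 1.279], [-0.0, 0.0, 2.579], [-0.0, 0.0, 2.378]]
1 [0.2229 0.5062 0.3796 0.3181 0.0764 0.0465] 0.0001180678532908484
-1 1 [[0.0, -0.0, 1.571], [-0.0, 0.001, 1.571], [-0.154, 0.385, 1.357]]
-1 -1 [[0.0, -0.0, 1.279], [-0.001, 0.001, 2.579], [-0.332, 0.332, 2.151]]
-1 [-0.2443 -0.7053  0.4834 -0.3143  0.0766 -1.0021] 0.005961609930612621
```

```bash
cat > ik.py <<'E'
from kin import *
D=data(); P=least_squares(lambda p:np.concatenate([pos(q,p)-t for q,t,_ in D]+[.001*(p-[.2,.4,.4,.2,0,0])]),[.2,.4,.4,.2,0,0]).x
lo=np.array([-2.53,-.77,.04,-1,.28,-3.11]);hi=np.array([2.53,2.02,2.7,4.14,2.66,3.11])
qf=np.load('q.npy')
def w(l):
    return np.r_[(R.from_euler('z',qf[2]).apply(l))[:2]+qf[:2],l[2]]
def trot(yaw,dn,flip=0):
    # tool z pointing at world yaw, dn below horizontal ; y horizontal
    z=np.array([np.cos(dn)*np.cos(yaw),np.cos(dn)*np.sin(yaw),-np.sin(dn)])
    x=np.array([np.sin(dn)*np.cos(yaw),np.sin(dn)*np.sin(yaw),np.cos(dn)])*(1-2*flip)
    return R.from_matrix(np.c_[x,np.cross(z,x),z])
def full(q): return pos(q,P), rot(q)*R.from_euler('z',np.pi/2)
def err(q,t,r):
    p,o=full(q); return np.r_[(p-t),.3*(o.inv()*r).as_rotvec()]
def ik(t,r,seed,m=.03):
    f=least_squares(err,np.clip(seed,lo+m+.001,hi-m-.001),args=(t,r),bounds=(lo+m,hi-m)); return f.x,np.abs(f.fun).max()
E
python3 - <<'E'
from ik import *
print(P.round(4)); rng=np.random.default_rng(0)
for dy in (0,.4,-.4,.8,-.8):
  for dn in (0,15,25):
    for fl in (0,1):
      sols=[]
      for k in range(25):
        q,e=ik(w([-.015,0,.07]),trot(qf[2]+dy,np.radians(dn),fl),lo+(hi-lo)*rng.random(6))
        if e<5e-4 and not any(np.allclose(q,s,atol=.02) for s in sols): sols.append(q)
      for s in sols:
        q2,e2=ik(w([-.015,0,.19]),trot(qf[2]+dy,np.radians(dn),fl),s)
        print(dy,dn,fl,s.round(2),'| up',q2.round(2),round(e2,4))
E
```

```text
[0.2229 0.5062 0.3796 0.3181 0.0764 0.0465]
0 0 0 [-0.49  1.34  2.47  2.44  2.11 -1.98] | up [-0.49  0.93  2.59  2.52  1.88 -1.79] 0.0
0 0 1 [-0.49  1.34  2.47  2.44  2.11  1.17] | up [-0.49  0.93  2.59  2.52  1.88  1.36] 0.0
0 15 0 [-0.47  1.05  2.54  2.6   1.69 -1.8 ] | up [-0.47  0.55  2.55  2.58  1.28 -1.55] 0.0
0 15 1 [-0.47  1.05  2.54  2.6   1.69  1.34] | up [-0.47  0.55  2.55  2.58  1.28  1.59] 0.0
0 25 0 [-0.43  0.82  2.51  2.66  1.3  -1.67] | up [-0.43  0.35  2.46  2.5   0.86 -1.36] 0.0
0 25 1 [-0.43  0.82  2.51  2.66  1.3   1.47] | up [-0.43  0.35  2.46  2.5   0.86  1.79] 0.0
0.4 0 0 [-0.78  1.18  2.29  1.85  1.66 -1.88] | up [-0.78  0.83  2.38  1.87  1.59 -1.63] 0.0
0.4 0 1 [-0.78  1.18  2.29  1.85  1.66  1.26] | up [-0.78  0.83  2.38  1.87  1.59  1.51] 0.0
0.4 15 0 [-0.75  0.94  2.34  1.93  1.36 -1.71] | up [-0.75  0.56  2.36  1.83  1.24 -1.34] 0.0
0.4 15 1 [-0.75  0.94  2.34  1.93  1.36  1.43] | up [-0.75  0.56  2.36  1.83  1.24  1.8 ] 0.0
0.4 25 0 [-0.69  0.77  2.34  1.94  1.12 -1.54] | up [-0.69  0.41  2.3   1.72  1.01 -1.09] 0.0
0.4 25 1 [-0.69  0.77  2.34  1.94  1.1
[... 449 characters left out ...]
4 -1.54] | up [ 0.01  0.37  2.41  3.55  0.79 -1.73] 0.0
-0.4 25 1 [0.01 0.8  2.45 3.44 1.24 1.61] | up [0.01 0.37 2.41 3.55 0.79 1.41] 0.0
0.8 0 0 [-0.81  1.1   1.98  1.44  1.58 -1.52] | up [-0.81  0.82  2.05  1.44  1.61 -1.3 ] 0.0
0.8 0 1 [-0.81  1.1   1.98  1.44  1.58  1.63] | up [-0.81  0.82  2.05  1.44  1.61  1.84] 0.0
0.8 15 0 [-0.79  0.91  2.04  1.42  1.33 -1.37] | up [-0.79  0.63  2.05  1.36  1.38 -1.1 ] 0.0
0.8 15 1 [-0.79  0.91  2.04  1.42  1.33  1.77] | up [-0.79  0.63  2.05  1.36  1.38  2.04] 0.0
0.8 25 0 [-0.74  0.79  2.05  1.37  1.17 -1.24] | up [-0.74  0.52  2.02  1.26  1.25 -0.93] 0.0
0.8 25 1 [-0.74  0.79  2.05  1.37  1.17  1.9 ] | up [-0.74  0.52  2.02  1.26  1.25  2.21] 0.0
```

Run:
```python
from ik import *
for dn in (12,15,20):
  for dy in (0,.1):
    for x in (-.016,-.05,-.06,-.08,-.1,-.13):
      q,e=ik(w([x,0,.06]),trot(qf[2]+dy,np.radians(dn),1),[-.47,1.05,2.54,2.6,1.69,1.34]); print(dn,dy,x,q.round(2),round(e,4))
    q,e=ik(w([-.016,0,.18]),trot(qf[2]+dy,np.radians(dn),1),[-.47,1.05,2.54,2.6,1.69,1.34]); print('  up',q.round(2),round(e,4))
    q,e=ik(w([-.08,0,.14]),trot(qf[2]+dy,np.radians(dn),1),[-.47,1.05,2.54,2.6,1.69,1.34]); print('  bk',q.round(2),round(e,4))
from h import *
d=load('top0')
for n,(u,v) in dict(obj=(381,265),bott=(187,253),bar=(300,235)).items(): print(n,pt(d,u,v).round(3), (R.from_euler('z',-qf[2]).apply(pt(d,u,v)-np.r_[qf[:2],0])).round(3))
```

```text
12 0 -0.016 [-0.48  1.15  2.53  2.57  1.81  1.28] 0.0
12 0 -0.05 [-0.57  1.26  2.61  2.44  1.94  1.11] 0.0
12 0 -0.06 [-0.61  1.3   2.64  2.39  1.97  1.05] 0.0
12 0 -0.08 [-0.68  1.38  2.67  2.28  2.01  0.91] 0.005
12 0 -0.1 [-0.78  1.46  2.67  2.14  2.    0.78] 0.0143
12 0 -0.13 [-0.97  1.6   2.67  1.92  1.91  0.55] 0.0211
  up [-0.48  0.67  2.58  2.58  1.45  1.51] 0.0
  bk [-0.68  0.92  2.67  2.36  1.66  1.26] 0.0245
12 0.1 -0.016 [-0.58  1.12  2.5   2.38  1.71  1.24] 0.0
12 0.1 -0.05 [-0.69  1.21  2.58  2.26  1.79  1.07] 0.0
12 0.1 -0.06 [-0.72  1.25  2.6   2.22  1.81  1.01] 0.0
12 0.1 -0.08 [-0.8   1.33  2.65  2.13  1.83  0.87] 0.0
12 0.1 -0.1 [-0.9   1.39  2.67  2.03  1.81  0.76] 0.0055
12 0.1 -0.13 [-1.07  1.48  2.67  1.87  1.69  0.61] 0.0131
  up [-0.58  0.66  2.54  2.38  1.41  1.52] 0.0
  bk [-0.8   0.93  2.67  2.16  1.61  1.19] 0.011
15 0 -0.016 [-0.47  1.09  2.53  2.59  1.72  1.32] 0.0
15 0 -0.05 [-0.56  1.19  2.62  2.49  1.85  1.17] 0.0
15 0 -0.06 [-0.59  1.23  2.65  2.44  1.89  1.11] 0.0
15 0 -0.08 [-0.66  1.3   2.67  2.35  1.92  1.  ] 0.0084
15 0 -0.1 [-0.76  1.36  2.67 
[... 915 characters left out ...]
.16  1.63  0.96] 0.0353
  up [-0.45  0.48  2.52  2.57  1.11  1.65] 0.0
  bk [-0.62  0.66  2.67  2.45  1.35  1.45] 0.0126
20 0.1 -0.016 [-0.55  0.95  2.5   2.45  1.46  1.36] 0.0
20 0.1 -0.05 [-0.64  1.03  2.59  2.37  1.56  1.23] 0.0
20 0.1 -0.06 [-0.67  1.05  2.62  2.35  1.58  1.18] 0.0
20 0.1 -0.08 [-0.75  1.12  2.67  2.28  1.63  1.06] 0.0002
20 0.1 -0.1 [-0.83  1.14  2.67  2.19  1.59  1.01] 0.011
20 0.1 -0.13 [-0.99  1.18  2.67  2.03  1.51  0.93] 0.0214
  up [-0.55  0.48  2.49  2.35  1.1   1.69] 0.0
  bk [-0.74  0.7   2.67  2.25  1.36  1.39] 0.0035
obj [ 0.491 -0.238  0.052] [-0.093 -0.222  0.052]
bott [0.533 0.224 0.151] [-0.01   0.234  0.151]
bar [ 0.564 -0.002  0.452] [0.001 0.007 0.452]
```

```bash
cat >> ik.py <<'E'
def toF(p): return R.from_euler('z',-qf[2]).apply(p-np.r_[qf[:2],0])
def elbow(q): return R.from_euler('z',q[0]).apply([0,P[4],P[0]])+(R.from_euler('z',q[0])*R.from_euler('y',q[1])).apply([0,0,P[1]])
def corners(q):
    p,o=full(q); L=[]
    for x in(-.0375,.0375):
        for y in(-.095,.095):
            for z in (-.066,-.2): L.append(p+o.apply([x,y,z]))
    return np.array(L)
E
python3 - <<'E'
from ik import *
q0=np.array(D[-1][0]); s=[-.78,1.2,2.6,2.2,1.75,1]
for dy in (.3,.4):
  A,e=ik(w([-.09,-.02,.06]),trot(qf[2]+dy,np.radians(15),1),s); print(dy,A.round(3),e)
B,e=ik(w([-.09,-.02,.06]),trot(qf[2]+.3,np.radians(15),1),s)
np.save('A.npy',B)
for t in np.linspace(0,1,13):
    q=q0+(B-q0)*t; p,o=full(q); c=toF(corners(q)); 
    print(round(t,2),toF(p).round(3),'axis',o.apply([0,0,1]).round(2),'cmin',c.min(0).round(3),'cmaxx',c.max(0).round(3),'el',toF(elbow(q)).round(2),'wr',toF(p-o.apply([0,0,P[3]])).round(2))
E
```

```text
0.3 [-0.991  1.085  2.529  1.858  1.423  1.101] 2.3021640149778477e-11
0.4 [-1.007  1.028  2.455  1.729  1.349  1.222] 1.5916280772521051e-09
0.0 [-0.225 -0.228  0.347] axis [-0.15  0.52 -0.84] cmin [-0.27  -0.42   0.351] cmaxx [-0.153 -0.178  0.567] el [-0.39 -0.08  0.69] wr [-0.19 -0.4   0.61]
0.08 [-0.202 -0.194  0.305] axis [-0.09  0.66 -0.74] cmin [-0.246 -0.402  0.289] cmaxx [-0.148 -0.164  0.519] el [-0.38 -0.1   0.67] wr [-0.19 -0.41  0.54]
0.17 [-0.179 -0.159  0.272] axis [-0.02  0.78 -0.62] cmin [-0.229 -0.375  0.238] cmaxx [-0.142 -0.15   0.473] el [-0.36 -0.12  0.66] wr [-0.19 -0.41  0.47]
0.25 [-0.158 -0.125  0.248] axis [ 0.06  0.87 -0.49] cmin [-0.228 -0.349  0.197] cmaxx [-0.125 -0.13   0.43 ] el [-0.35 -0.14  0.65] wr [-0.2 -0.4  0.4]
0.33 [-0.137 -0.095  0.231] axis [ 0.16  0.92 -0.35] cmin [-0.235 -0.317  0.163] cmaxx [-0.103 -0.113  0.392] el [-0.34 -0.16  0.63] wr [-0.21 -0.38  0.34]
0.42 [-0.116 -0.071  0.217] axis [ 0.28  0.93 -0.22] cmin [-0.244 -0.281  0.134] cmaxx [-0.084 -0.103  0.359] el [-0.33 -0.18  0.61] wr [-0.23 -0.36  0.29]
0.5 [-0.097 -0.054  0.205]
[... 354 characters left out ...]
  0.074] cmaxx [-0.052 -0.021  0.27 ] el [-0.31 -0.24  0.55] wr [-0.29 -0.26  0.17]
0.75 [-0.061 -0.036  0.151] axis [0.75 0.66 0.  ] cmin [-0.28  -0.233  0.062] cmaxx [-0.057  0.005  0.239] el [-0.3  -0.26  0.53] wr [-0.32 -0.22  0.15]
0.83 [-0.061 -0.034  0.123] axis [ 0.83  0.55 -0.05] cmin [-0.286 -0.218  0.052] cmaxx [-0.071  0.025  0.207] el [-0.29 -0.27  0.51] wr [-0.34 -0.18  0.14]
0.92 [-0.071 -0.029  0.092] axis [ 0.88  0.45 -0.14] cmin [-0.293 -0.197  0.045] cmaxx [-0.093  0.041  0.177] el [-0.29 -0.29  0.48] wr [-0.36 -0.15  0.14]
1.0 [-0.09 -0.02  0.06] axis [ 0.89  0.37 -0.26] cmin [-0.312 -0.171  0.041] cmaxx [-0.114  0.055  0.148] el [-0.28 -0.3   0.46] wr [-0.38 -0.11  0.14]
```

```bash
cat >> ik.py <<'E'
def rows(qs,grip=-1,start=None):
    p0,o0=full(qs[0]) if start is None else start
    for q in qs[1:]:
        p,o=full(q) if not isinstance(q,tuple) else q
        print([*( (o0.inv()*o).as_rotvec()/(np.pi/2)).round(3).tolist(),*(o0.inv().apply(p-p0)/.3).round(3).tolist(),grip])
E
python3 - <<'E'
from ik import *
from scipy.interpolate import PchipInterpolator
q0=np.array(D[-1][0]); A=np.load('A.npy')
qm=q0+(A-q0)*.67; p,o=full(qm)
M,e=ik(p+R.from_euler('z',qf[2]).apply([-.04,0,0]),o,qm); print(M.round(2),e)
f=PchipInterpolator([0,.6,1],[q0,M,A]); qs=[f(t) for t in np.linspace(0,1,25)]
np.save('path.npy',qs)
for k in range(0,25,3):
    q=qs[k]; p,o=full(q); c=toF(corners(q)); print(k,toF(p).round(3),c.min(0).round(3),c.max(0).round(3))
print(np.abs(np.diff(qs,axis=0)).max(0).round(3))
print('rot/row',max((full(a)[1].inv()*full(b)[1]).magnitude() for a,b in zip(qs,qs[1:]))*57.3)
for k in (0,8,16): print(k); rows(qs[k:k+9])
E
```

```text
[-1.06  0.86  2.16  1.22  1.62  0.81] 6.253986265317145e-09
0 [-0.225 -0.228  0.347] [-0.27  -0.42   0.351] [-0.153 -0.178  0.567]
3 [-0.208 -0.172  0.267] [-0.252 -0.387  0.235] [-0.17  -0.162  0.468]
6 [-0.185 -0.114  0.222] [-0.274 -0.338  0.16 ] [-0.148 -0.128  0.391]
9 [-0.157 -0.071  0.201] [-0.296 -0.274  0.114] [-0.123 -0.107  0.337]
12 [-0.128 -0.046  0.186] [-0.309 -0.251  0.088] [-0.103 -0.057  0.297]
15 [-0.103 -0.037  0.168] [-0.313 -0.24   0.07 ] [-0.091 -0.012  0.262]
18 [-0.087 -0.033  0.14 ] [-0.31  -0.223  0.061] [-0.091  0.019  0.224]
21 [-0.082 -0.028  0.103] [-0.304 -0.199  0.052] [-0.105  0.041  0.186]
24 [-0.09 -0.02  0.06] [-0.312 -0.171  0.041] [-0.114  0.055  0.148]
[0.018 0.035 0.081 0.072 0.034 0.032]
rot/row 7.168336767800203
0
[0.066, 0.031, 0.023, 0.029, 0.011, 0.117, -1]
[0.13, 0.064, 0.05, 0.06, 0.009, 0.224, -1]
[0.194, 0.097, 0.082, 0.093, -0.002, 0.32, -1]
[0.255, 0.129, 0.119, 0.128, -0.021, 0.405, -1]
[0.316, 0.161, 0.159, 0.165, -0.044, 0.477, -1]
[0.375, 0.191, 0.204, 0.203, -0.069, 0.539, -1]
[0.431, 0.22, 0.251, 0.243, -0.094, 0.59, -1]
[0.487, 0.246, 0.303, 0.282, -0.116, 0.632, -1]
8
[0.05, 0.033, 0.052, 0.017, 0.003, 0.053, -1]
[0.097, 0.065, 0.107, 0.037, 0.005, 0.099, -1]
[0.142, 0.096, 0.164, 0.059, 0.007, 0.138, -1]
[0.184, 0.126, 0.223, 0.082, 0.011, 0.172, -1]
[0.223, 0.155, 0.283, 0.107, 0.018, 0.2, -1]
[0.259, 0.183, 0.344, 0.132, 0.029, 0.223, -1]
[0.293, 0.21, 0.406, 0.156, 0.045, 0.242, -1]
[0.325, 0.236, 0.469, 0.179, 0.065, 0.261, -1]
16
[0.027, 0.03, 0.062, 0.028, 0.015, 0.016, -1]
[0.052, 0.06, 0.124, 0.058, 0.034, 0.029, -1]
[0.075, 0.091, 0.186, 0.088, 0.057, 0.039, -1]
[0.095, 0.121, 0.247, 0.117, 0.086, 0.046, -1]
[0.113, 0.152, 0.307, 0.147, 0.118, 0.05, -1]
[0.129, 0.183, 0.366, 0.176, 0.156, 0.051, -1]
[0.144, 0.215, 0.423, 0.204, 0.197, 0.049, -1]
[0.157, 0.247, 0.478, 0.231, 0.241, 0.045, -1]
```

Emit:
arm_command([
  [[0.07,0.03,0.02,0.03,0.01,0.12,-1],[0.13,0.06,0.05,0.06,0.01,0.22,-1],[0.19,0.1,0.08,0.09,0,0.32,-1],[0.26,0.13,0.12,0.13,-0.02,0.41,-1],[0.32,0.16,0.16,0.17,-0.04,0.48,-1],[0.38,0.19,0.2,0.2,-0.07,0.54,-1],[0.43,0.22,0.25,0.24,-0.09,0.59,-1],[0.49,0.25,0.3,0.28,-0.12,0.63,-1]],
])

```text
time: 2.1
tool_pos: [0.4051, -0.1061, 0.2057]
tool_rot: [-1.824, 0.153, -0.307]
contact_force: [-0.1, 0.8, -0.8]
opening: 0.0002
```

```bash
python3 st.py; python3 -c "
from ik import *
print(P.round(4),[np.abs(pos(q,P)-t).max().round(5) for q,t,_ in D]); print(toF(np.array(D[-1][1]))); p,o=full(np.load('path.npy')[8]);print(p,o.as_euler('xyz'))"
```

```text
time 2.1
qpos [-1.0428, 0.6833, 1.811, 0.7864, 1.7835, 0.6137]
tool_pos [0.4051, -0.1061, 0.2057]
tool_rot [-1.8244, 0.1525, -0.3068]
contact_force [-0.1323, 0.8478, -0.7579]
opening 0.0002
[0.2229 0.5062 0.3796 0.3181 0.0764 0.0465] [np.float64(0.0), np.float64(0.0), np.float64(0.0), np.float64(0.0)]
[-0.16682854 -0.08297575  0.20571344]
[ 0.40559544 -0.10635254  0.20640261] [-1.82952759  0.15615911 -0.3005477 ]
```

Emit:
arm_command([
  [[0.05,0.03,0.05,0.02,0,0.05,-1],[0.1,0.07,0.11,0.04,0.01,0.1,-1],[0.14,0.1,0.16,0.06,0.01,0.14,-1],[0.18,0.13,0.22,0.08,0.01,0.17,-1],[0.22,0.16,0.28,0.11,0.02,0.2,-1],[0.26,0.18,0.34,0.13,0.03,0.22,-1],[0.29,0.21,0.41,0.16,0.05,0.24,-1],[0.33,0.24,0.47,0.18,0.07,0.26,-1]],
])

```text
time: 2.9
tool_pos: [0.4714, -0.0541, 0.158]
tool_rot: [-1.541, 0.853, -0.814]
contact_force: [0.2, 0.3, 0.2]
opening: 0.0005
```

Emit:
arm_command([
  [[0.03,0.03,0.06,0.03,0.02,0.01,-1],[0.05,0.06,0.12,0.06,0.03,0.02,-1],[0.08,0.09,0.19,0.09,0.06,0.03,-1],[0.1,0.12,0.25,0.12,0.09,0.04,-1],[0.11,0.15,0.31,0.15,0.12,0.04,-1],[0.13,0.18,0.37,0.18,0.16,0.04,-1],[0.14,0.22,0.42,0.2,0.2,0.04,-1],[0.16,0.25,0.48,0.23,0.24,0.04,-1]],
])

```text
time: 3.7
tool_pos: [0.4754, -0.038, 0.059]
tool_rot: [3.12, 1.313, -2.793]
contact_force: [-0.3, 0.0, -0.2]
opening: 0.0002
```

```bash
python3 st.py; python3 -c "
from ik import *
print(toF(np.array(D[-1][1]))); o=R.from_euler('xyz',D[-1][2]);print(R.from_euler('z',-qf[2]).apply(o.apply(np.eye(3))).round(3))
from h import *
snap('scene','scene1');snap('top','top1')"
```

```text
time 3.7
qpos [-0.9927, 1.1057, 2.5403, 1.8752, 1.4434, 1.0795]
tool_pos [0.4754, -0.038, 0.059]
tool_rot [3.1202, 1.313, -2.7929]
contact_force [-0.2573, 0.0236, -0.1707]
opening 0.0002
[-0.09067927 -0.0215043   0.05901459]
[[-0.246 -0.065 -0.967]
 [-0.275  0.961  0.005]
 [ 0.929  0.268 -0.255]]
```

View pics/scene1.png

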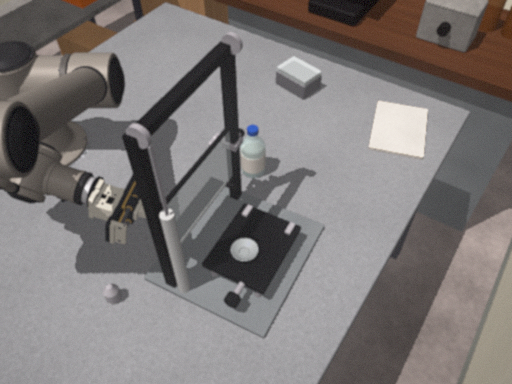

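View pics/top1.png

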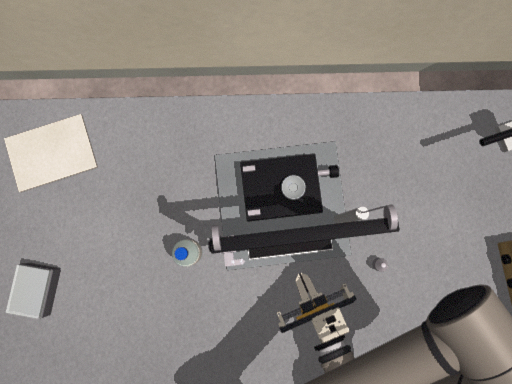

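The hand is where I planned it. In the top view the closed fingers are at about (308,290), pointing at the lip from below, and they clear the objective at (381,265). Next I'll insert them under the lip.

Run:
```python
from ik import *
from scipy.spatial.transform import Slerp
q0=np.array(D[-1][0]); p0,o0=full(q0); t=w([-.016,0,.058]); r=trot(qf[2]+.1,np.radians(15),1)
S=Slerp([0,1],R.concatenate([o0,r])); q=q0;qs=[q0]
for k in range(1,9):
    s=k/8; q,e=ik(p0+(t-p0)*s,S(s),q); qs.append(q); print(q.round(2),e<1e-6,toF(corners(q)).max(0).round(3),toF(corners(q)).min(0).round(3))
rows(qs)
from h import *
crop(load('top1'),260,240,400,360,5,'t1c')
```

```text
[-0.94  1.11  2.54  1.94  1.48  1.09] True [-0.11   0.059  0.147] [-0.302 -0.162  0.039]
[-0.89  1.11  2.54  2.    1.51  1.1 ] True [-0.103  0.063  0.147] [-0.291 -0.156  0.039]
[-0.84  1.11  2.54  2.06  1.54  1.12] True [-0.096  0.068  0.147] [-0.281 -0.149  0.039]
[-0.79  1.1   2.54  2.13  1.57  1.14] True [-0.089  0.072  0.146] [-0.271 -0.142  0.039]
[-0.73  1.1   2.53  2.2   1.59  1.17] True [-0.082  0.076  0.146] [-0.26  -0.136  0.039]
[-0.68  1.09  2.52  2.27  1.61  1.2 ] True [-0.074  0.081  0.146] [-0.249 -0.129  0.039]
[-0.63  1.08  2.51  2.34  1.62  1.24] True [-0.067  0.085  0.146] [-0.238 -0.122  0.039]
[-0.57  1.07  2.5   2.41  1.63  1.28] True [-0.06   0.089  0.146] [-0.227 -0.115  0.039]
[0.014, 0.0, 0.003, -0.008, 0.0, 0.031, -1]
[0.028, 0.001, 0.006, -0.016, 0.0, 0.063, -1]
[0.042, 0.001, 0.01, -0.024, 0.0, 0.094, -1]
[0.056, 0.001, 0.013, -0.031, 0.0, 0.126, -1]
[0.069, 0.001, 0.016, -0.039, 0.0, 0.157, -1]
[0.083, 0.002, 0.019, -0.047, 0.0, 0.189, -1]
[0.097, 0.002, 0.023, -0.055, 0.0, 0.22, -1]
[0.111, 0.002, 0.026, -0.063, 0.0, 0.251, -1]
```

View pics/t1c.png

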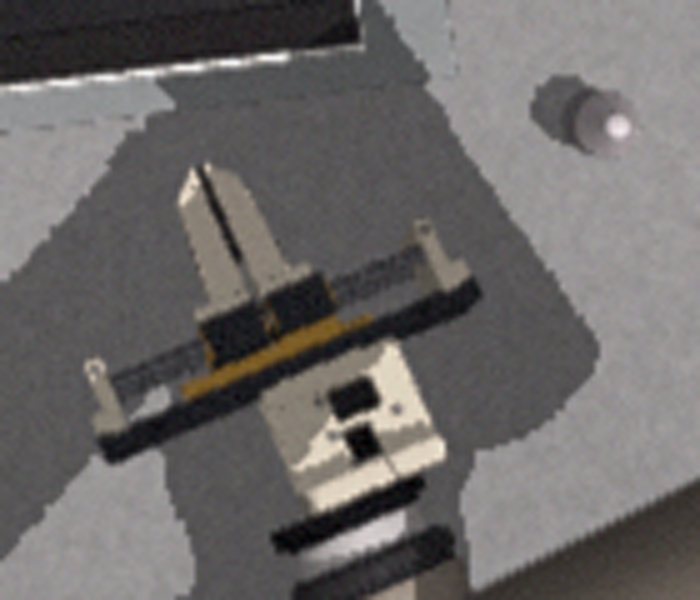

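Emit:
arm_command([
  [[0.01,0,0,-0.01,0,0.03,-1],[0.03,0,0.01,-0.02,0,0.06,-1],[0.04,0,0.01,-0.02,0,0.09,-1],[0.06,0,0.01,-0.03,0,0.13,-1],[0.07,0,0.02,-0.04,0,0.16,-1],[0.08,0,0.02,-0.05,0,0.19,-1],[0.1,0,0.02,-0.06,0,0.22,-1],[0.11,0,0.03,-0.06,0,0.25,-1]],
])

```text
time: 4.6
tool_pos: [0.5483, -0.0096, 0.0589]
tool_rot: [3.131, 1.318, -2.959]
contact_force: [-0.2, 0.1, -0.7]
opening: 0.0006
```

```bash
cat > look.py <<'E'
import sys
from ik import *
from h import *
t=sys.argv[1]
print('TCP frame',toF(np.array(D[-1][1])).round(4)); o=R.from_euler('xyz',D[-1][2]);print('x,y,z axes in frame',R.from_euler('z',-qf[2]).apply(o.apply(np.eye(3))).round(3).tolist(),'world up in tool',o.inv().apply([0,0,1]).round(4))
d=snap('top','top'+t); vs,us=np.mgrid[225:272,215:345]
Pn=np.array([toF(pt(d,u,v)) for u,v in zip(us.ravel(),vs.ravel())])
m=(Pn[:,0]>-.037)&(Pn[:,0]<-.016)&(abs(Pn[:,1])<.09)&(Pn[:,2]>.08)&(Pn[:,2]<.25)
mk=(Pn[:,0]>-.042)&(Pn[:,0]<-.02)&(Pn[:,1]>.112)&(Pn[:,1]<.147)&(Pn[:,2]>.18)&(Pn[:,2]<.22)
for nm,k in(('strip',m),('blade',mk)): print(nm,k.sum(),np.median(Pn[k,2]).round(4),np.percentile(Pn[k,2],[5,95]).round(4))
print('lip mid',(np.median(Pn[m,2])-.008).round(4),'mark',(np.median(Pn[mk,2])-.002).round(4),'to go',(np.median(Pn[mk,2])-np.median(Pn[m,2])+.006).round(4))
E
python3 st.py; python3 look.py 2
```

```text
time 4.6
qpos [-0.5768, 1.075, 2.499, 2.3994, 1.6347, 1.2767]
tool_pos [0.5483, -0.0096, 0.0589]
tool_rot [3.1308, 1.3179, -2.9587]
contact_force [-0.2369, 0.0568, -0.7251]
opening 0.0006
TCP frame [-0.0155  0.0002  0.0589]
x,y,z axes in frame [[-0.249, -0.023, -0.968], [-0.103, 0.995, 0.003], [0.963, 0.1, -0.25]] world up in tool [-0.9682  0.0027 -0.2502]
strip 679 0.1056 [0.1026 0.1088]
blade 117 0.2008 [0.1969 0.203 ]
lip mid 0.0976 mark 0.1988 to go 0.1012
```

Emit:
arm_command([
  [[0,0,0,-0.006,0,-0.0015,-1],[0,0,0,-0.012,0,-0.003,-1],[0,0,0,-0.018,0,-0.0045,-1],[0,0,0,-0.024,0,-0.006,-1],[0,0,0,-0.03,0,-0.0075,-1],[0,0,0,-0.036,0,-0.009,-1],[0,0,0,-0.042,0,-0.011,-1],[0,0,0,-0.048,0,-0.0125,-1]],
])

```text
time: 5.45
tool_pos: [0.5474, -0.01, 0.0732]
tool_rot: [3.122, 1.315, -2.968]
contact_force: [0.3, 0.2, 0.7]
opening: 0.0005
```

Emit:
arm_command([
  [[0,0,0,-0.004,0,-0.001,-1],[0,0,0,-0.008,0,-0.002,-1],[0,0,0,-0.012,0,-0.003,-1],[0,0,0,-0.016,0,-0.004,-1],[0,0,0,-0.02,0,-0.005,-1],[0,0,0,-0.024,0,-0.006,-1],[0,0,0,-0.028,0,-0.007,-1],[0,0,0,-0.032,0,-0.008,-1]],
])

```text
time: 6.25
tool_pos: [0.5476, -0.0099, 0.083]
tool_rot: [3.122, 1.315, -2.968]
contact_force: [-0.4, 0.6, -2.3]
opening: 0.0003
```

```bash
python3 st.py; python3 look.py 3
```

```text
time 6.25
qpos [-0.5788, 0.9885, 2.5193, 2.4002, 1.5826, 1.3232]
tool_pos [0.5476, -0.0099, 0.083]
tool_rot [3.1222, 1.3149, -2.9678]
contact_force [-0.3775, 0.6207, -2.2611]
opening 0.0003
TCP frame [-0.0163 -0.0001  0.083 ]
x,y,z axes in frame [[-0.252, -0.021, -0.967], [-0.102, 0.995, 0.005], [0.962, 0.1, -0.253]] world up in tool [-0.9674  0.0049 -0.2531]
strip 697 0.1141 [0.1108 0.1174]
blade 118 0.2006 [0.1978 0.2039]
lip mid 0.1061 mark 0.1986 to go 0.0925
```

The fingers met the lip: it rose 8.5 mm with 2.3 N on the hand, so about 92 mm remains. I'll raise it straight and slowly.

Emit:
arm_command([
  [[0,0,0,-0.008,0,-0.002,-1],[0,0,0,-0.0175,0,-0.0045,-1],[0,0,0,-0.027,0,-0.007,-1],[0,0,0,-0.037,0,-0.0095,-1],[0,0,0,-0.0465,0,-0.012,-1],[0,0,0,-0.056,0,-0.0145,-1],[0,0,0,-0.066,0,-0.017,-1],[0,0,0,-0.0755,0,-0.0195,-1]],
])

```text
time: 7.1
tool_pos: [0.5476, -0.01, 0.1066]
tool_rot: [3.122, 1.315, -2.968]
contact_force: [-0.4, 1.4, -2.5]
opening: 0.0004
```

Emit:
arm_command([
  [[0,0,0,-0.0095,0,-0.0025,-1],[0,0,0,-0.019,0,-0.005,-1],[0,0,0,-0.029,0,-0.0075,-1],[0,0,0,-0.0385,0,-0.01,-1],[0,0,0,-0.048,0,-0.0125,-1],[0,0,0,-0.058,0,-0.015,-1],[0,0,0,-0.0675,0,-0.0175,-1],[0,0,0,-0.077,0,-0.02,-1]],
])

```text
time: 7.9
tool_pos: [0.5477, -0.01, 0.1304]
tool_rot: [3.122, 1.315, -2.968]
contact_force: [-1.9, 1.5, -2.0]
opening: 0.0005
```

```bash
python3 st.py; python3 look.py 4
```

```text
time 7.9
qpos [-0.5791, 0.8056, 2.5374, 2.3942, 1.4611, 1.435]
tool_pos [0.5477, -0.01, 0.1304]
tool_rot [3.1219, 1.3149, -2.9679]
contact_force [-1.909, 1.5059, -2.047]
opening 0.0005
TCP frame [-0.0162 -0.0002  0.1304]
x,y,z axes in frame [[-0.252, -0.021, -0.967], [-0.102, 0.995, 0.005], [0.962, 0.1, -0.253]] world up in tool [-0.9674  0.005  -0.2531]
strip 768 0.1613 [0.1585 0.1643]
blade 117 0.2007 [0.1976 0.2034]
lip mid 0.1533 mark 0.1987 to go 0.0454
```

Emit:
arm_command([
  [[0,0,0,-0.0095,0,-0.0025,-1],[0,0,0,-0.019,0,-0.005,-1],[0,0,0,-0.029,0,-0.0075,-1],[0,0,0,-0.0385,0,-0.01,-1],[0,0,0,-0.048,0,-0.0125,-1],[0,0,0,-0.058,0,-0.015,-1],[0,0,0,-0.0675,0,-0.0175,-1],[0,0,0,-0.077,0,-0.02,-1]],
])

```text
time: 8.75
tool_pos: [0.5477, -0.0102, 0.1543]
tool_rot: [3.122, 1.315, -2.968]
contact_force: [-1.0, 1.8, -1.2]
opening: 0.0
```

Emit:
arm_command([
  [[0,0,0,-0.006,0,-0.0015,-1],[0,0,0,-0.012,0,-0.003,-1],[0,0,0,-0.018,0,-0.0045,-1],[0,0,0,-0.024,0,-0.006,-1],[0,0,0,-0.029,0,-0.0075,-1],[0,0,0,-0.034,0,-0.009,-1],[0,0,0,-0.038,0,-0.01,-1],[0,0,0,-0.038,0,-0.01,-1]],
])

```text
time: 9.55
tool_pos: [0.5479, -0.0105, 0.1662]
tool_rot: [3.124, 1.316, -2.966]
contact_force: [-1.6, 1.5, -1.8]
opening: 0.0008
```

```bash
python3 st.py; python3 look.py 5; python3 -c "
from h import *
d=snap('scene','scene5'); crop(d,150,80,270,200,5,'s5c'); crop(load('top5'),205,210,345,290,5.5,'t5c')"
```

```text
time 9.55
qpos [-0.5797, 0.659, 2.5345, 2.3772, 1.353, 1.5382]
tool_pos [0.5479, -0.0105, 0.1662]
tool_rot [3.1242, 1.3157, -2.9663]
contact_force [-1.6294, 1.4786, -1.8333]
opening 0.0008
TCP frame [-0.016  -0.0007  0.1662]
x,y,z axes in frame [[-0.251, -0.021, -0.968], [-0.102, 0.995, 0.004], [0.963, 0.099, -0.252]] world up in tool [-0.9676  0.0044 -0.2523]
strip 820 0.1972 [0.1944 0.2001]
blade 120 0.2005 [0.1978 0.2032]
lip mid 0.1892 mark 0.1985 to go 0.0093
```

View pics/s5c.png

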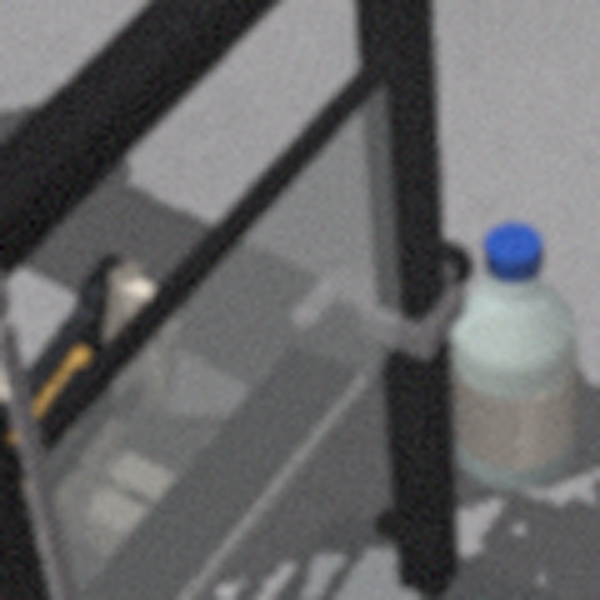

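View pics/t5c.png

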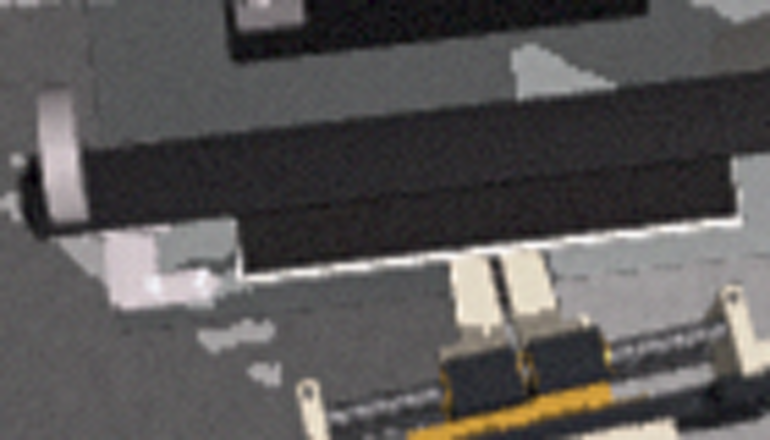

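The top crop shows the lip's front edge running to (240,275), close to the pointer tip at (215,285). The fingers are below it and the pane is clear. 9.3 mm remains, so I'll raise 9 mm slowly.

Emit:
arm_command([
  [[0,0,0,-0.005,0,-0.0012,-1],[0,0,0,-0.01,0,-0.0025,-1],[0,0,0,-0.015,0,-0.004,-1],[0,0,0,-0.02,0,-0.005,-1],[0,0,0,-0.024,0,-0.006,-1],[0,0,0,-0.027,0,-0.007,-1],[0,0,0,-0.029,0,-0.0075,-1],[0,0,0,-0.029,0,-0.0075,-1]],
])

```text
time: 10.45
tool_pos: [0.5479, -0.0105, 0.1751]
tool_rot: [3.124, 1.316, -2.967]
contact_force: [-1.0, -1.2, -1.2]
opening: 0.0005
```

```bash
python3 st.py; python3 look.py 6
```

```text
time 10.45
qpos [-0.5798, 0.6217, 2.5317, 2.3705, 1.324, 1.567]
tool_pos [0.5479, -0.0105, 0.1751]
tool_rot [3.1236, 1.3155, -2.9667]
contact_force [-1.0087, -1.1857, -1.199]
opening 0.0005
TCP frame [-0.016  -0.0007  0.1751]
x,y,z axes in frame [[-0.252, -0.021, -0.968], [-0.102, 0.995, 0.005], [0.962, 0.1, -0.252]] world up in tool [-0.9676  0.0045 -0.2525]
strip 841 0.2061 [0.2032 0.209 ]
blade 119 0.2005 [0.1979 0.2033]
lip mid 0.1981 mark 0.1985 to go 0.0004
```

The lip is level with the pointer to 0.4 mm. Next I'll withdraw, first straight down.

Emit:
arm_command([
  [[0,0,0,0.006,0,0.0015,-1],[0,0,0,0.018,0,0.005,-1],[0,0,0,0.04,0,0.01,-1],[0,0,0,0.07,0,0.018,-1],[0,0,0,0.11,0,0.028,-1],[0,0,0,0.15,0,0.039,-1],[0,0,0,0.19,0,0.049,-1],[0,0,0,0.22,0,0.057,-1]],
])

```text
time: 11.3
tool_pos: [0.5475, -0.0102, 0.1052]
tool_rot: [3.12, 1.314, -2.97]
contact_force: [-0.6, -0.1, -0.5]
opening: 0.0006
```

```bash
python3 st.py; python3 look.py 7;python3 - <<'E'
from ik import *
from scipy.spatial.transform import Slerp
q0=np.array(D[-1][0]); p0,o0=full(q0); t=w([-.1,-.03,.09]); r=trot(qf[2]+.4,np.radians(15),1)
S=Slerp([0,1],R.concatenate([o0,r])); q=q0;qs=[q0]
for k in range(1,9):
    s=k/8; q,e=ik(p0+(t-p0)*s,S(s),q); qs.append(q); print(q.round(2),e<1e-6,toF(corners(q)).max(0).round(3),toF(corners(q)).min(0).round(3))
rows(qs)
E
```

```text
time 11.3
qpos [-0.5792, 0.9045, 2.5309, 2.3994, 1.5286, 1.3726]
tool_pos [0.5475, -0.0102, 0.1052]
tool_rot [3.1202, 1.3143, -2.9702]
contact_force [-0.6216, -0.0578, -0.5115]
opening 0.0006
TCP frame [-0.0163 -0.0003  0.1052]
x,y,z axes in frame [[-0.253, -0.021, -0.967], [-0.102, 0.995, 0.005], [0.962, 0.1, -0.254]] world up in tool [-0.9673  0.0054 -0.2537]
strip 836 0.2061 [0.2032 0.2087]
blade 118 0.2007 [0.1979 0.204 ]
lip mid 0.1981 mark 0.1987 to go 0.0005
[-0.65  0.92  2.54  2.3   1.52  1.34] True [-0.067  0.082  0.191] [-0.241 -0.126  0.083]
[-0.72  0.92  2.54  2.2   1.5   1.31] True [-0.074  0.076  0.189] [-0.254 -0.137  0.082]
[-0.79  0.93  2.54  2.1   1.47  1.29] True [-0.081  0.07   0.187] [-0.266 -0.147  0.08 ]
[-0.85  0.93  2.53  2.01  1.44  1.27] True [-0.087  0.063  0.185] [-0.278 -0.158  0.078]
[-0.91  0.93  2.52  1.92  1.41  1.27] True [-0.094  0.057  0.183] [-0.29  -0.168  0.076]
[-0.96  0.93  2.51  1.83  1.38  1.28] True [-0.1    0.05   0.182] [-0.302 -0.177  0.074]
[-1.01  0.93  2.49  1.74  1.35  1.29] True [-0.106  0.043  0.18 ] [-0.313 -0.187  0.073]
[-1.06  0.92  2.47  1.66  1.32  1.31] True [-0.113  0.036  0.178] [-0.324 -0.197  0.071]
[-0.023, 0.0, -0.006, 0.015, -0.009, -0.033, -1]
[-0.046, 0.001, -0.013, 0.03, -0.018, -0.066, -1]
[-0.068, 0.001, -0.019, 0.046, -0.026, -0.1, -1]
[-0.091, 0.002, -0.026, 0.061, -0.035, -0.133, -1]
[-0.114, 0.002, -0.032, 0.076, -0.044, -0.166, -1]
[-0.137, 0.003, -0.039, 0.091, -0.053, -0.199, -1]
[-0.16, 0.003, -0.045, 0.106, -0.062, -0.232, -1]
[-0.183, 0.004, -0.052, 0.122, -0.07, -0.265, -1]
```

Emit:
arm_command([
  [[-0.02,0,-0.01,0.015,-0.01,-0.03,-1],[-0.05,0,-0.01,0.03,-0.02,-0.07,-1],[-0.07,0,-0.02,0.045,-0.03,-0.1,-1],[-0.09,0,-0.03,0.06,-0.035,-0.13,-1],[-0.11,0,-0.03,0.075,-0.045,-0.17,-1],[-0.14,0,-0.04,0.09,-0.05,-0.2,-1],[-0.16,0,-0.045,0.105,-0.06,-0.23,-1],[-0.18,0,-0.05,0.12,-0.07,-0.265,-1]],
])

```text
time: 12.15
tool_pos: [0.4668, -0.0475, 0.0916]
tool_rot: [3.141, 1.316, -2.655]
contact_force: [-0.1, 0.0, -0.0]
opening: 0.0002
```

Emit:
arm_command([
  [[0,0,0,0,0,0,-1],[0,0,0,0,0,0,-1],[0,0,0,0,0,0,-1]],
])

```text
time: 12.45
tool_pos: [0.4673, -0.0465, 0.092]
tool_rot: [3.138, 1.316, -2.659]
contact_force: [-0.1, 0.2, 0.7]
opening: 0.0005
```

```bash
python3 st.py; python3 look.py 8; python3 -c "
from h import *
a=load('top0');b=load('top8')
for n,(u,v) in dict(obj=(381,265),bott=(182,254),dish=(293,188)).items(): print(n,pt(a,u,v).round(3),pt(b,u,v).round(3))
snap('scene','scene8')"
```

```text
time 12.45
qpos [-1.0569, 0.9271, 2.4766, 1.665, 1.3322, 1.3019]
tool_pos [0.4673, -0.0465, 0.092]
tool_rot [3.1382, 1.3161, -2.6591]
contact_force [-0.1474, 0.1943, 0.6646]
opening 0.0005
TCP frame [-0.0995 -0.0292  0.092 ]
x,y,z axes in frame [[-0.233, -0.096, -0.968], [-0.385, 0.923, 0.001], [0.893, 0.373, -0.252]] world up in tool [-9.677e-01  9.000e-04 -2.519e-01]
strip 834 0.2061 [0.2033 0.209 ]
blade 118 0.2006 [0.1981 0.2035]
lip mid 0.1981 mark 0.1986 to go 0.0005
obj [ 0.491 -0.238  0.052] [ 0.491 -0.238  0.05 ]
bott [0.531 0.235 0.152] [0.531 0.236 0.149]
dish [ 0.685 -0.026  0.064] [ 0.685 -0.026  0.065]
```

View pics/top8.png

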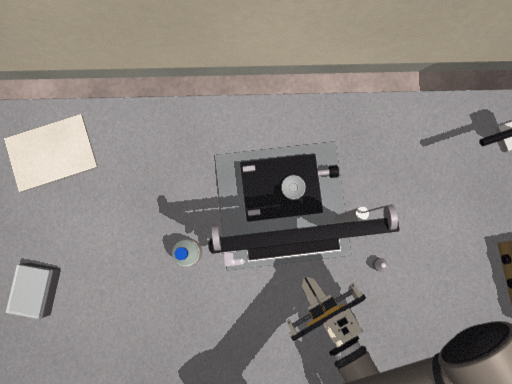

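View pics/scene8.png

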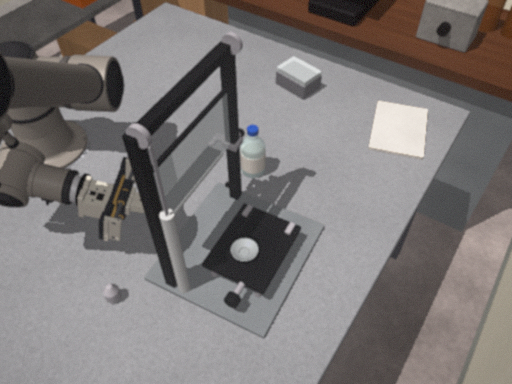

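The hand is clear in both views, with the fingers at about (308,285) in the top view. The bottle (182,254), objective (381,265) and dish (293,188) are unmoved, and the window stands level with the pointer. I'm handing in.

```bash
python3 -c "
from cell import robot
print(robot.hand_in())"
```

```text
the job is handed in; nothing more can be done
None
```

I pushed the window up about 101 mm from beneath its lip with the closed fingers, lowered the hand clear, backed it out and handed in at about 12.5 s. The hand-in gives no verdict.

- **Lip height:** the last camera check put the middle of the lip at 198.1 mm and the pointer at 198.6 mm. That is 0.5 mm low, within the 8 mm allowed. This gap hardly changed from before the hand was withdrawn to after (0.4, 0.5 and 0.5 mm), so the window stayed where I left it.
- **Forces and contact:** push forces read at the end of each move stayed around 2–3 N. The hand was clear of the frame at the end, and the pane and lip top were not touched as far as the pictures show.
- **Other objects:** the bottle, objective and dish were at the same places as at the start, within about 3 mm.
- **Disagreement:** the lip height worked out from the arm's own position and an assumed finger thickness came out about 1.3 mm below the camera's. No check failed.

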